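# Test a trip unit, reset its lever and set its thumbscrew

### The job

Check and set the grey trip unit on the desk: press its round test button until the lever drops, then lift the lever back up until it stays up by itself. Then turn the winged thumbscrew clockwise until it seats and back it off a quarter turn; finish with the gripper still holding the thumbscrew there, so that it cannot creep before it is locked. Leave the calculator, stapler, tape and memory stick standing about where they are.

Things in the scene. Friction and masses are not known exactly. Their poses are not given: they have to be found in the camera images.
- trip_unit: Grey plastic housing fixed to the desk, 150 (x) x 240 (y) x 75 mm (z), turned by up to 0.3 rad. Origin: centre of its underside. Own x points to its back, own -x to its front (the robot's side), own y to its left. On the flat top (z = 75 mm): lever at the middle of the front edge, round button at the back left (20, 75), winged thumbscrew at the back right (20, -80).
- button_top (a point): Centre of the flat top of the round black test button, 26 mm across, in a bezel 40 mm across and 6 mm high; the top stands 14.5 mm above the housing when not pressed. Pressing straight down 4.8 mm takes about 3 N at the bottom; it springs back. The lever is tripped at about 3 mm.
- test_button (a joint): Travel of the test button in m: 0 up, 0.0048 fully pressed.
- lever_pivot (a point): The lever's hinge point on the housing, 72 mm above the desk; the hinge axis is the unit's own y. The lever (66 mm long, about 60 g, no spring) rests up, leaning 8 degrees to the back against a stop; tripped, it falls over the unit's front edge until about 20 degrees above level, pointing to the unit's front (-x) over free space.
- lever_grip (a point): Centre of the lever's black grip, 50 mm from the hinge: 18 mm wide along the unit's y, 13 mm thick, 32 mm long. It can be pinched across its 18 mm width from above and carried round in an arc of 50 mm radius about the hinge; in the fingers it lags by up to 0.2 rad, so go on to its stop; past upright it stays up by its own weight.
- trip_lever (a joint): Lever angle in rad: 0 up (at its back stop), grows as it falls to the front, 0.14 exactly upright, 1.36 dropped. While the button is held down it cannot go fully up.
- thumbscrew: The steel thumbscrew with its winged head (it sinks 0.8 mm per rad turned clockwise). Does not show the turn; see screw_turn and screw_grip.
- screw_grip (a point): Grip point of the thumbscrew on its turning axis, 112 mm above the desk before it is turned in. Winged head: flat, 12 mm thick (own y), about 46 mm long (own x), 28 mm high; this point lies 17 mm above the wing's lower edge. Grip across the 12 mm thickness from above. Its axes turn with the head. Under the wing, 23 to 27 mm below this point, is a flange 22 mm across, and below that a brass bush 24 mm across.
- screw_turn (a joint): Turn of the thumbscrew in rad, positive clockwise seen from above: starts between 0 and 0.7, seats against a hard stop at 2.6 (the flange closes on the brass bush). A stiff turning friction of about 0.06 N m holds it where it is left.
- usb_stick: Memory stick, 18 x 54 x 9 mm, loose, in front of the unit's left half. Origin: centre of underside. Not to be pushed about.
- calculator: Pocket calculator, 118 x 68 x 14 mm, loose, in front of the unit's right half. Origin: centre of underside. Not to be pushed about.
- stapler: Desk stapler, 34 x 135 x 41 mm, loose, to the right of the unit. Origin: centre of underside. Not to be pushed about.
- tape: Roll of tape lying flat, 94 mm across, 48 mm high, loose, near the robot on the right. Origin: centre of underside. Not to be pushed about.

How it is judged:
By the outcome, as a careful person would: the job done as asked, in the order asked, and still so for the second after the job is handed in, while the arm keeps its last pose, push and grip.
It also fails if it takes over 72 s, if anything falls off the work surface, if the arm or the gripper's body presses on something with over 40 N, if the wrist force passes 120 N, or if a joint passes its speed limit or range.

### The arm

A 7-joint arm with a two-finger parallel gripper is mounted at the origin on the work surface; the furniture and walls round the work are solid. World frame = base frame: x ahead of the robot, y to its left, z up, the work surface at z = 0. Lengths are in m, angles in rad, forces in N, time in s.
With the tool pointing down it reaches from about 0.4 to 0.925 m from the base axis. Payload 5.6 kg.
Tool frame: the origin (TCP) lies midway between the tips of the shut fingers; the grasp point (between the pads) lies 19 mm behind it; z points along the fingers, y is the line along which they close (so a half turn about z gives the same grasp; the last joint's range is limited). The gripper opens to 85 mm and grips with 20 to 120 N. Pads are 22 mm wide; open, the fingers measure 114 mm over their backs; the gripper's body (76 mm by 85 mm) begins 54 mm behind the grasp point. The pads swing forward as they close: fully open they stand 13 mm farther back than shut.
Start: joints at [1.066, 0.468, -0.012, 1.603, 0.006, 1.071, -0.056], TCP at [0.29, -0.582, 0.231] pointing down, gripper open.
Joint ranges: [-2.53, 2.53], [-0.31, 2.02], [-1.57, 1.55], [0.28, 2.44], [-1.29, 4.43], [0.15, 1.84], [-2.92, 2.92]. Speed limits (rad/s): [2.57, 2.57, 3.14, 3.14, 3.14, 3.14, 3.14].

### API

Orientations are given as a rotation vector (axis times angle).
In Python, from plant import arm gives the robot as it stands.
- The arm moves only by the tool jog_arm, never from a script. Its argument "plan" is a list of rows, each an object with "jaw": the finger opening in mm, from 0 to 85.4; "xyz": the shift along the tool's x, y, z in units of 25 mm (1.0 is 25 mm), a list of three; "spin": the turn about the tool's z in rad. In form: [{"jaw": jaw, "xyz": [x, y, z], "spin": spin}, ...]. A call has 1 to 8 rows; each row is the pose to reach, as a shift and turn from the pose commanded when the call began, along the tool's axes at that moment; what a row does not reach only later rows make up. A row lasts 1/12 s, in which the tool goes at most 41.7 mm and 7.16 degrees, less where a joint would pass 70% of its speed; a pose out of reach is approached as far as the arm can. A call with a gripper value outside its range is refused whole. The fingers move at their own pace and stop on an object; "squeeze" is the grip in N (left out, the last holds). Time passes only in rows, so rows that repeat a pose let the fingers close. It gives the time, the measured TCP pose, the force, the opening and the grip force at its end, in the units of the state.
- arm.get_obs(): the state, without advancing time (a new reading comes with each control period).
- arm.snapshot(name): name is "scene" or "side" or "wrist"; returns a dict with "pixels" (480x640x3 uint8, blue, green, red), "range_z" (480x640 float32, m along the optical axis (not along the pixel's ray), 0 where there is no reading), "mtx" (3x3 intrinsics, pixels), "D" ([k1, k2, p1, p2, k3] as OpenCV has them; the pictures are not rectified), "pose" (4x4, takes a point from camera to world coordinates); the wrist camera has in their place "tool_from_camera" (4x4, takes a point from camera to tool coordinates, whose origin is the TCP and whose axes are the flange's). Camera axes: x right, y down, z forward; pixel columns grow to the right and rows downward; lengths in m; the calibration is good to about 2 mm. A picture is of the moment at which its call begins: read the wrist's pose just before it.
- arm.job_done(): hands the job in; it is judged then, once.
The state is a dict: "t": time; "joint_positions": joint angles; "dq": joint speeds; "joint_torque": joint torques, N m; "ee_pos": TCP position; "ee_rot": TCP orientation; "wrist_force": force on the tool from outside, world axes, zero at the start; "wrist_torque": the same for the moment, N m; "grip_width": finger opening in m; "grasp_force": force on a finger pad.
Only numpy, scipy, OpenCV 4.12 (cv2) and the standard library are available. Lean on these libraries where they do the work, as an engineer would, in place of code of your own. Each camera call takes 0.05 s, during which the arm holds its last target. There are 200 camera calls.

## Working session

There is one attempt and no reset: what is moved stays moved. The work goes in short steps, Python scripts to look and compute and a tool call to move; the robot and the scene stay as the last step left them, time stands still between calls to the robot, and variables do not carry over. Pictures are saved under pics/ and viewed, at most 10 in all, crops included, and the job is handed in when it is done.

Besides the shell and the picture viewer there is one more tool, called after "Request:" as name([rows], argument=value, ...), one row to a line, values as JSON. jog_arm: Moves the arm, as the interface text tells. Its arguments: {"type":"object","properties":{"plan":{"type":"array","items":{"type":"object","properties":{"jaw":{"type":"number"},"xyz":{"type":"array","items":{"type":"number"}},"spin":{"type":"number"}}}},"squeeze":{"type":"number"}},"required":["plan"]}

```bash
mkdir -p pics; ls
cat > h.py <<'E'
import numpy as np, cv2
from plant import arm
from scipy.spatial.transform import Rotation as R
def snap(n):
    o=arm.get_obs(); s=arm.snapshot(n)
    if n=='wrist':
        T=np.eye(4);T[:3,:3]=R.from_rotvec(o['ee_rot']).as_matrix();T[:3,3]=o['ee_pos']
        s['pose']=T@np.array(s['tool_from_camera'])
    return s
def cloud(s):
    h,w=s['range_z'].shape
    u,v=np.meshgrid(np.arange(w),np.arange(h))
    p=cv2.undistortPoints(np.stack([u,v],-1).reshape(-1,1,2).astype(float),np.array(s['mtx']),np.array(s['D'])).reshape(h,w,2)
    z=s['range_z'].astype(float)
    c=np.dstack([p[...,0]*z,p[...,1]*z,z])
    P=np.array(s['pose']); W=c@P[:3,:3].T+P[:3,3]; W[z==0]=np.nan
    return W
E
python3 - <<'E'
from h import *
o=arm.get_obs(); print({k:np.round(v,3) for k,v in o.items()})
import pickle
for n in ('scene','side'):
    s=snap(n); cv2.imwrite(f'pics/{n}0.png',s['pixels']); pickle.dump(s,open(n+'0.pkl','wb'))
    print(n,np.round(s['pose'],3).tolist(),np.round(s['mtx'],1).tolist())
E
```

```text
pics
{'t': np.float64(0.0), 'joint_positions': array([ 1.066,  0.468, -0.012,  1.604,  0.006,  1.071, -0.056]), 'dq': array([-0.003, -0.   , -0.001, -0.002,  0.001,  0.   , -0.001]), 'joint_torque': array([ 0.0000e+00, -5.3239e+01,  2.1000e-02, -2.5130e+01,  1.1000e-02,
        8.0000e-03, -0.0000e+00]), 'ee_pos': array([ 0.289, -0.581,  0.23 ]), 'ee_rot': array([-3.056e+00, -7.190e-01,  1.000e-03]), 'wrist_force': array([-0.706, -0.023, -0.871]), 'wrist_torque': array([-0.02 ,  0.037, -0.029]), 'grasp_force': np.float64(0.0), 'grip_width': np.float64(0.086)}
scene [[-0.79, -0.284, 0.543, -0.093], [-0.612, 0.333, -0.717, 0.618], [0.023, -0.899, -0.438, 0.566], [0.0, 0.0, 0.0, 1.0]] [[562.7, 0.0, 319.6], [0.0, 562.7, 241.0], [0.0, 0.0, 1.0]]
side [[-0.92, -0.192, 0.342, 0.019], [-0.392, 0.49, -0.779, 0.864], [-0.018, -0.85, -0.526, 0.753], [0.0, 0.0, 0.0, 1.0]] [[576.3, 0.0, 320.0], [0.0, 576.3, 230.4], [0.0, 0.0, 1.0]]
```

View pics/scene0.png

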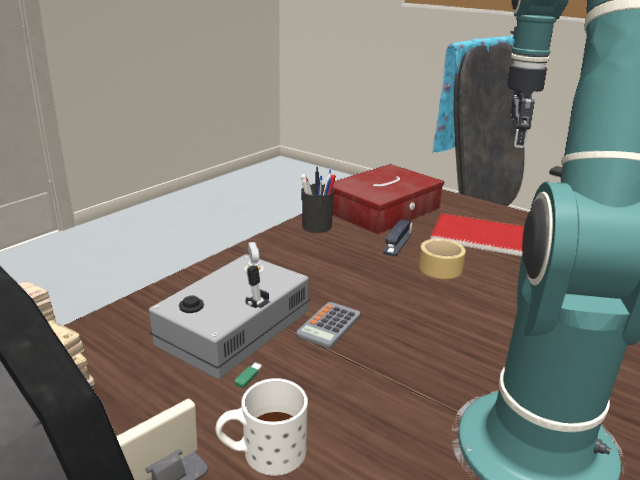

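View pics/side0.png

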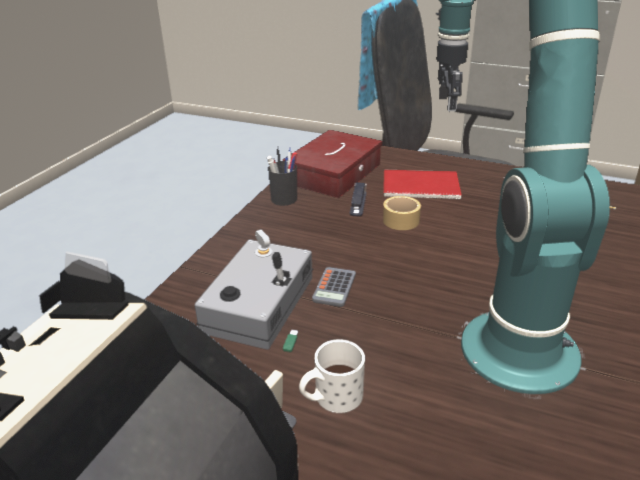

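The scene view shows the unit with its button at about (191,302), the lever upright at (254,280) and the thumbscrew behind it at (253,253). In the side view the button is at (230,293), the lever at (278,265) and the screw at (262,240). Next I measure from both depth images.

Run:
```python
from h import *
import pickle
for n,roi,b in (('scene',(140,240,320,370),(191,302)),('side',(190,225,320,345),(230,293))):
    s=pickle.load(open(n+'0.pkl','rb')); W=cloud(s)
    x0,y0,x1,y1=roi; w=W[y0:y1,x0:x1].reshape(-1,3); w=w[~np.isnan(w[:,0])]
    top=w[abs(w[:,2]-.075)<.004]; print(n,'top z',np.median(top[:,2]),len(top))
    r=cv2.minAreaRect(top[:,:2].astype(np.float32)*1000); print(r, cv2.boxPoints(r).round(1).tolist())
    print('button',W[b[1],b[0]])
    hi=w[(w[:,2]>.098)&(w[:,2]<.16)]
    px=[(round(a[0],3),round(a[1],3),round(a[2],3)) for a in hi[::max(1,len(hi)//25)]]; print(len(hi),px)
    bt=w[(w[:,2]>.0865)&(w[:,2]<.094)]; 
    d=np.linalg.norm(bt[:,:2]-W[b[1],b[0],:2],axis=1); print('bt mean',bt[d<.02].mean(0),(d<.02).sum())
    c=s['pixels'][y0-10:y1,x0:x1]; cv2.imwrite(f'pics/{n}c.png',cv2.resize(c,None,fx=4 if n=='scene' else 4,fy=4,interpolation=cv2.INTER_CUBIC))
```

```text
scene top z 0.07482371374964178 5876
((511.7822265625, 62.03685760498047), (152.11964416503906, 240.8242645263672), 3.781224012374878) [[427.8999938964844, 177.1999969482422], [443.79998779296875, -63.099998474121094], [595.5999755859375, -53.099998474121094], [579.7000122070312, 187.1999969482422]]
button [0.51938281 0.14226685 0.08893748]
438 [(np.float64(0.552), np.float64(-0.023), np.float64(0.122)), (np.float64(0.541), np.float64(-0.023), np.float64(0.122)), (np.float64(0.533), np.float64(-0.016), np.float64(0.123)), (np.float64(0.529), np.float64(-0.01), np.float64(0.123)), (np.float64(0.534), np.float64(-0.007), np.float64(0.118)), (np.float64(0.546), np.float64(-0.017), np.float64(0.107)), (np.float64(0.519), np.float64(-0.007), np.float64(0.118)), (np.float64(0.522), np.float64(-0.002), np.float64(0.115)), (np.float64(0.523), np.float64(-0.001), np.float64(0.11)), (np.float64(0.522), np.float64(-0.002), np.float64(0.107)), (np.float64(0.522), np.float64(-0.004), np.float64(0.102)), (np.float64(0.463), np.float64(0.051), np.float64(0.136)), (np.float64(0.464), np.float64(0.06
[... 2112 characters left out ...]
132)), (np.float64(0.467), np.float64(0.066), np.float64(0.135)), (np.float64(0.463), np.float64(0.065), np.float64(0.132)), (np.float64(0.462), np.float64(0.056), np.float64(0.125)), (np.float64(0.472), np.float64(0.066), np.float64(0.124)), (np.float64(0.465), np.float64(0.068), np.float64(0.124)), (np.float64(0.463), np.float64(0.063), np.float64(0.12)), (np.float64(0.459), np.float64(0.059), np.float64(0.116)), (np.float64(0.468), np.float64(0.066), np.float64(0.113)), (np.float64(0.459), np.float64(0.068), np.float64(0.114)), (np.float64(0.463), np.float64(0.069), np.float64(0.109)), (np.float64(0.458), np.float64(0.058), np.float64(0.101))]
bt mean [0.52637937 0.13939642 0.08828132] 70
```

View pics/scenec.png

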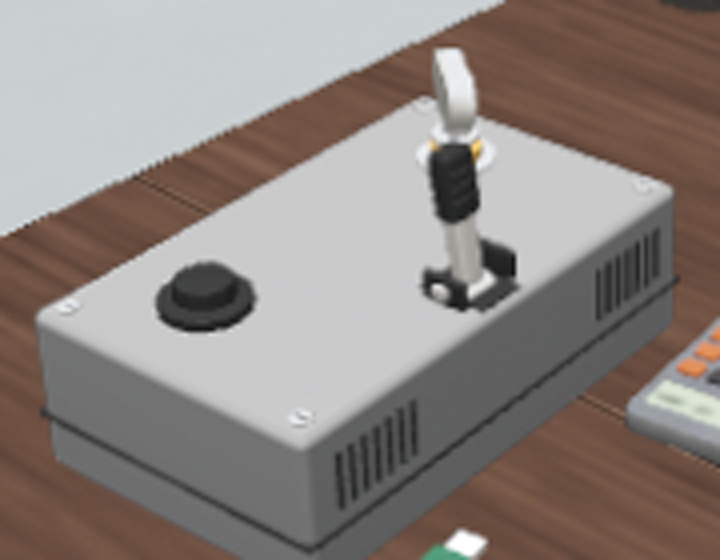

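The two views agree: unit centre (0.512, 0.063), yaw 0.066, top at 75 mm. That gives:
- Button at (0.527, 0.139, 0.089).
- Screw axis near (0.537, -0.016), wing heading about -0.55 rad, wing top at 122 mm, as expected.
- Lever grip near (0.465, 0.062, 0.121).

Now I move above the button with the jaw shut.

```bash
cat > go.py <<'E'
import sys
from h import *
def to(x,y,z,h):
    o=arm.get_obs(); M=R.from_rotvec(o['ee_rot']).as_matrix(); p=o['ee_pos']
    d=M.T@(np.array([x,y,z])-p)/.025; c=np.arctan2(M[1,0],M[0,0])
    print('t %.2f'%o['t'],'pos',p.round(4),'head %.3f'%c,'tilt',M[:,2].round(3),'F',o['wrist_force'].round(1),'Tz %.2f'%o['wrist_torque'][2],'q7 %.2f'%o['joint_positions'][6],'w %.4f'%o['grip_width'],'->shift',d.round(2),'spin %.3f'%((c-h+np.pi)%(2*np.pi)-np.pi))
if __name__=='__main__': to(*map(float,sys.argv[1:5]))
E
python3 go.py 0.527 0.139 0.2 3.2
```

```text
t 0.10 pos [ 0.2893 -0.5815  0.2304] head 0.462 tilt [-0.001  0.001 -1.   ] F [-0.7  0.3  0.4] Tz -0.04 q7 -0.06 w 0.0858 ->shift [ 21.35 -21.56   1.25] spin -2.738
```

Request:
jog_arm([
  {"jaw":0,"xyz":[10.7,-10.8,0],"spin":-1.0},
  {"jaw":0,"xyz":[10.7,-10.8,0],"spin":-1.0},
  {"jaw":0,"xyz":[10.7,-10.8,0],"spin":-1.0},
  {"jaw":0,"xyz":[10.7,-10.8,0],"spin":-1.0},
  {"jaw":0,"xyz":[10.7,-10.8,0],"spin":-1.0},
  {"jaw":0,"xyz":[10.7,-10.8,0],"spin":-1.0},
  {"jaw":0,"xyz":[10.7,-10.8,0],"spin":-1.0},
  {"jaw":0,"xyz":[10.7,-10.8,0],"spin":-1.0},
], squeeze=20)

```text
t: 0.77
ee_pos: [0.3941, -0.2634, 0.2312]
ee_rot: [-2.333, -2.104, 0.001]
wrist_force: [1.7, 0.0, 0.6]
grip_width: -0.0003
grasp_force: 0.0
```

```bash
python3 go.py 0.527 0.139 0.2 3.2
```

```text
t 0.77 pos [ 0.3941 -0.2634  0.2312] head 1.468 tilt [-0. -0. -1.] F [1.7 0.  0.6] Tz 0.03 q7 0.34 w -0.0003 ->shift [16.56  3.63  1.24] spin -1.732
```

Request:
jog_arm([
  {"jaw":0,"xyz":[16.5,3.6,0.4],"spin":-1.0},
  {"jaw":0,"xyz":[16.5,3.6,0.4],"spin":-1.0},
  {"jaw":0,"xyz":[16.5,3.6,0.4],"spin":-1.0},
  {"jaw":0,"xyz":[16.5,3.6,0.4],"spin":-1.0},
  {"jaw":0,"xyz":[16.5,3.6,0.4],"spin":-1.0},
  {"jaw":0,"xyz":[16.5,3.6,0.4],"spin":-1.0},
  {"jaw":0,"xyz":[16.5,3.6,0.4],"spin":-1.0},
  {"jaw":0,"xyz":[16.5,3.6,0.4],"spin":-1.0},
])

```text
t: 1.43
ee_pos: [0.5003, 0.0522, 0.2233]
ee_rot: [1.039, 2.965, -0.001]
wrist_force: [0.4, 0.4, -0.8]
grip_width: -0.0
grasp_force: 0.0
```

```bash
python3 go.py 0.527 0.139 0.15 3.2
```

```text
t 1.43 pos [0.5003 0.0522 0.2233] head 2.468 tilt [ 0. -0. -1.] F [ 0.4  0.4 -0.8] Tz 0.01 q7 0.51 w -0.0000 ->shift [1.33 3.38 2.93] spin -0.732
```

Request:
jog_arm([
  {"jaw":0,"xyz":[1.33,3.38,2.9],"spin":-0.73},
  {"jaw":0,"xyz":[1.33,3.38,2.9],"spin":-0.73},
  {"jaw":0,"xyz":[1.33,3.38,2.9],"spin":-0.73},
  {"jaw":0,"xyz":[1.33,3.38,2.9],"spin":-0.73},
  {"jaw":0,"xyz":[1.33,3.38,2.9],"spin":-0.73},
  {"jaw":0,"xyz":[1.33,3.38,2.9],"spin":-0.73},
  {"jaw":0,"xyz":[1.33,3.38,2.9],"spin":-0.73},
])

```text
t: 2.02
ee_pos: [0.527, 0.1373, 0.15]
ee_rot: [0.083, -3.139, -0.001]
wrist_force: [-0.5, 0.4, 0.5]
grip_width: -0.0003
grasp_force: 0.0
```

Run:
```python
from go import *
to(.527,.139,.092,3.2)
s=snap('wrist'); W=cloud(s)
cv2.imwrite('pics/w1.png',s['pixels'])
w=W.reshape(-1,3); w=w[~np.isnan(w[:,0])]
d=np.hypot(w[:,0]-.527,w[:,1]-.139); b=w[(d<.03)&(w[:,2]>.0855)&(w[:,2]<.095)]
print(len(b), b.mean(0) if len(b) else 0, (b.max(0)+b.min(0))/2 if len(b) else 0)
```

```text
t 2.02 pos [0.527  0.1373 0.15  ] head -3.089 tilt [-0.002  0.001 -1.   ] F [-0.5  0.4  0.5] Tz -0.08 q7 0.90 w -0.0003 ->shift [-0.01  0.07  2.32] spin -0.005
1753 [0.52809005 0.1365613  0.08858571] [0.52892031 0.13648201 0.0882268 ]
```

View pics/w1.png

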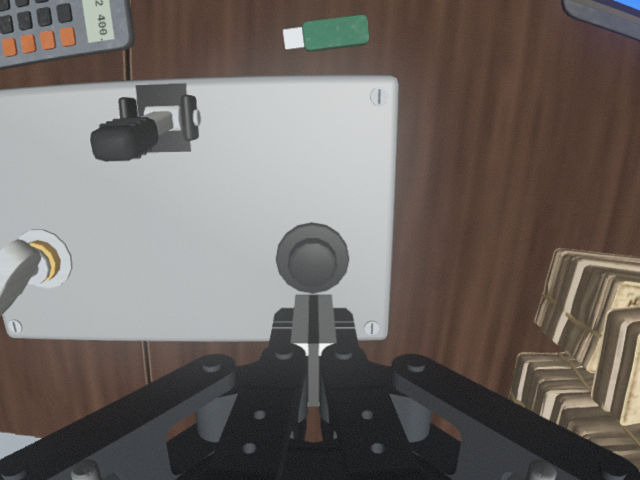

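The wrist view shows the button at (313,260), lever (130,135) and screw (25,265). The button measures (0.5275, 0.137, 0.0886), directly under the tool, so I press it.

Request:
jog_arm([
  {"jaw":0,"xyz":[0,0,1.3],"spin":0},
  {"jaw":0,"xyz":[0,0,2.2],"spin":0},
  {"jaw":0,"xyz":[0,0,2.3],"spin":0},
  {"jaw":0,"xyz":[0,0,2.45],"spin":0},
  {"jaw":0,"xyz":[0,0,2.53],"spin":0},
  {"jaw":0,"xyz":[0,0,2.58],"spin":0},
  {"jaw":0,"xyz":[0,0,2.6],"spin":0},
  {"jaw":0,"xyz":[0,0,2.6],"spin":0},
])

```text
t: 2.73
ee_pos: [0.5279, 0.1373, 0.0868]
ee_rot: [-0.078, 3.139, 0.0]
wrist_force: [-0.2, 0.1, 2.6]
grip_width: 0.0002
grasp_force: 0.9
```

```bash
cat > lev.py <<'E'
from h import *
def lever():
    W=cloud(snap('scene')).reshape(-1,3); W=W[~np.isnan(W[:,0])]
    q=(W[:,:2]-[.512,.0627])@np.array([[.998,-.066],[.066,.998]])
    m=(abs(q[:,1])<.02)&(q[:,0]>-.14)&(q[:,0]<-.03)&(W[:,2]>.0785+.0)&(W[:,2]<.15)
    a=np.c_[q[m],W[m,2]]; print('lever pts',m.sum(),a.min(0).round(3),a.max(0).round(3)); return a,W[m]
E
python3 - <<'E'
from go import *; from lev import lever
to(.527,.139,.16,3.2)
lever()
E
```

```text
t 2.73 pos [0.5279 0.1373 0.0868] head -3.092 tilt [ 0.002  0.    -1.   ] F [-0.2  0.1  2.6] Tz -0.01 q7 0.83 w 0.0002 ->shift [ 0.03  0.07 -2.93] spin -0.009
lever pts 462 [-0.066 -0.02   0.079] [-0.043  0.019  0.14 ]
```

Request:
jog_arm([
  {"jaw":0,"xyz":[0,0,0.05],"spin":0},
  {"jaw":0,"xyz":[0,0,0.1],"spin":0},
  {"jaw":0,"xyz":[0,0,0.12],"spin":0},
  {"jaw":0,"xyz":[0,0,0.12],"spin":0},
])

```text
t: 3.12
ee_pos: [0.528, 0.1374, 0.0846]
ee_rot: [-0.079, 3.139, -0.001]
wrist_force: [-4.6, -1.5, 15.2]
grip_width: -0.0001
grasp_force: 7.7
```

Run:
```python
from go import *; from lev import lever
to(.527,.139,.16,3.2)
lever()
```

```text
t 3.12 pos [0.528  0.1374 0.0846] head -3.092 tilt [ 0.002 -0.001 -1.   ] F [-4.6 -1.5 15.2] Tz -0.04 q7 0.82 w -0.0001 ->shift [ 0.03  0.06 -3.02] spin -0.008
lever pts 407 [-0.117 -0.019  0.079] [-0.044  0.019  0.104]
```

The button bottomed and the lever dropped. I retract and measure the lever.

Request:
jog_arm([
  {"jaw":0,"xyz":[0,0,-1.6],"spin":0},
  {"jaw":0,"xyz":[0,0,-3.2],"spin":0},
  {"jaw":45,"xyz":[0,0,-3.2],"spin":0},
  {"jaw":45,"xyz":[0,0,-3.2],"spin":0},
])

```text
t: 3.5
ee_pos: [0.5292, 0.1375, 0.1652]
ee_rot: [-0.078, 3.135, 0.001]
wrist_force: [0.8, 0.3, -0.9]
grip_width: 0.0233
grasp_force: 0.0
```

Run:
```python
from go import *; from lev import lever
to(.411,.056,.16,3.2076)
a,w=lever()
for n in ('scene','side','wrist'):
    s=snap(n); W=cloud(s); w=W.reshape(-1,3); c=s['pixels'].reshape(-1,3)
    q=(w[:,:2]-[.512,.0627])@np.array([[.998,-.066],[.066,.998]])
    g=(c.max(1)<70)&(abs(q[:,1])<.025)&(q[:,0]>-.13)&(q[:,0]<-.078)&(w[:,2]>.06)&(w[:,2]<.12)
    b=np.c_[q[g],w[g,2]]; 
    if len(b): print(n,len(b),np.percentile(b,[2,50,98],axis=0).round(4).tolist())
```

```text
t 3.50 pos [0.5292 0.1375 0.1652] head -3.092 tilt [ 0.005  0.001 -1.   ] F [ 0.8  0.3 -0.9] Tz -0.01 q7 0.91 w 0.0233 ->shift [ 4.89 -3.02  0.18] spin -0.016
lever pts 411 [-0.118 -0.019  0.079] [-0.042  0.02   0.101]
scene 149 [[-0.1177, -0.0082, 0.0823], [-0.1079, 0.0048, 0.0931], [-0.0912, 0.0084, 0.0994]]
side 81 [[-0.1146, -0.0071, 0.0821], [-0.103, 0.0066, 0.0911], [-0.09, 0.0101, 0.0968]]
wrist 2022 [[-0.1075, -0.0095, 0.0857], [-0.0967, -0.0003, 0.0934], [-0.0854, 0.007, 0.0984]]
```

Request:
jog_arm([
  {"jaw":45,"xyz":[4.9,-3.02,0],"spin":0},
  {"jaw":45,"xyz":[4.9,-3.02,0],"spin":0},
  {"jaw":45,"xyz":[4.9,-3.02,0],"spin":0},
  {"jaw":45,"xyz":[4.9,-3.02,0],"spin":-0.01},
  {"jaw":45,"xyz":[4.9,-3.02,1],"spin":-0.01},
  {"jaw":45,"xyz":[4.9,-3.02,2],"spin":-0.01},
  {"jaw":45,"xyz":[4.9,-3.02,2],"spin":-0.01},
  {"jaw":45,"xyz":[4.9,-3.02,2],"spin":-0.01},
])

```text
t: 4.37
ee_pos: [0.4076, 0.0558, 0.1119]
ee_rot: [0.096, -3.136, -0.001]
wrist_force: [0.7, -0.4, 0.4]
grip_width: 0.0452
grasp_force: 0.0
```

Run:
```python
from go import *
to(.411,.056,.07,3.2076)
```

```text
t 4.37 pos [0.4076 0.0558 0.1119] head -3.080 tilt [-0.004  0.001 -1.   ] F [ 0.7 -0.4  0.4] Tz -0.01 q7 0.99 w 0.0452 ->shift [-0.14 -0.    1.68] spin -0.005
```

Request:
jog_arm([
  {"jaw":45,"xyz":[-0.1,0,0.9],"spin":0},
  {"jaw":45,"xyz":[-0.1,0,1.7],"spin":0},
  {"jaw":45,"xyz":[-0.1,0,1.7],"spin":0},
  {"jaw":10,"xyz":[-0.1,0,1.7],"spin":0},
  {"jaw":10,"xyz":[-0.1,0,1.7],"spin":0},
  {"jaw":10,"xyz":[-0.1,0,1.7],"spin":0},
  {"jaw":10,"xyz":[-0.1,0,1.7],"spin":0},
  {"jaw":10,"xyz":[-0.1,0,1.7],"spin":0},
], squeeze=20)

```text
t: 5.03
ee_pos: [0.4121, 0.0546, 0.0716]
ee_rot: [-0.094, 3.139, -0.004]
wrist_force: [-1.4, -5.0, 8.5]
grip_width: 0.0178
grasp_force: 26.2
```

Run:
```python
from go import *
to(.411,.056,.07,3.2076)
# arc from lever angle 1.36 to 0, pivot own x -.054, z .072; shifts relative to start, tool x=-unit x
r=.05
f=lambda a:np.array([-np.sin(a-.14)*r, np.cos(a-.14)*r])
for a in np.linspace(1.36,-.15,11):
    d=f(a)-f(1.36); print(round(a,2),(-d[0]/.025).round(2),0,(-d[1]/.025).round(2))
```

```text
t 5.03 pos [0.4121 0.0546 0.0716] head -3.082 tilt [ 0.002 -0.002 -1.   ] F [-1.4 -5.   8.5] Tz 0.19 q7 0.90 w 0.0178 ->shift [0.04 0.06 0.06] spin -0.006
1.36 -0.0 0 -0.0
1.21 -0.12 0 -0.27
1.06 -0.29 0 -0.53
0.91 -0.49 0 -0.75
0.76 -0.72 0 -0.95
0.61 -0.98 0 -1.1
0.45 -1.26 0 -1.21
0.3 -1.55 0 -1.29
0.15 -1.85 0 -1.31
0.0 -2.16 0 -1.29
-0.15 -2.45 0 -1.23
```

Gripped at 17.8 mm. Now carry it round the arc.

Request:
jog_arm([
  {"jaw":10,"xyz":[-0.12,0,-0.27],"spin":0},
  {"jaw":10,"xyz":[-0.29,0,-0.53],"spin":0},
  {"jaw":10,"xyz":[-0.49,0,-0.75],"spin":0},
  {"jaw":10,"xyz":[-0.72,0,-0.95],"spin":0},
  {"jaw":10,"xyz":[-0.98,0,-1.1],"spin":0},
  {"jaw":10,"xyz":[-1.26,0,-1.21],"spin":0},
  {"jaw":10,"xyz":[-1.55,0,-1.29],"spin":0},
  {"jaw":10,"xyz":[-1.85,0,-1.31],"spin":0},
])

```text
t: 5.7
ee_pos: [0.4554, 0.0572, 0.1035]
ee_rot: [0.093, -3.135, 0.005]
wrist_force: [-6.2, -4.8, 4.9]
grip_width: 0.0172
grasp_force: 24.9
```

Run:
```python
from go import *; from lev import lever
to(.4645,.0593,.1025,3.2076)
a,_=lever(); 
for z in (.1,.11,.12,.13,.14): 
    m=abs(a[:,2]-z)<.004; print(z,m.sum(),a[m].min(0)[:1] if m.any() else '')
```

```text
t 5.70 pos [0.4554 0.0572 0.1035] head -3.082 tilt [-0.005 -0.003 -1.   ] F [-6.2 -4.8  4.9] Tz 0.03 q7 0.97 w 0.0172 ->shift [-0.37  0.06  0.04] spin -0.007
lever pts 710 [-0.077 -0.019  0.079] [-0.043  0.02   0.15 ]
0.1 26 [-0.06853899]
0.11 72 [-0.07319606]
0.12 80 [-0.07530326]
0.13 110 [-0.07697852]
0.14 96 [-0.07305433]
```

Request:
jog_arm([
  {"jaw":10,"xyz":[-0.15,0.03,0.0],"spin":0},
  {"jaw":10,"xyz":[-0.3,0.06,0.02],"spin":0},
  {"jaw":10,"xyz":[-0.45,0.06,0.04],"spin":0},
  {"jaw":10,"xyz":[-0.6,0.06,0.08],"spin":0},
  {"jaw":10,"xyz":[-0.6,0.06,0.08],"spin":0},
])

```text
t: 6.17
ee_pos: [0.472, 0.0584, 0.1016]
ee_rot: [0.091, -3.138, 0.007]
wrist_force: [-4.0, -8.9, 4.4]
grip_width: 0.0175
grasp_force: 25.0
```

```bash
python3 go.py .4645 .0593 .1025 3.2076
```

```text
t 6.17 pos [0.472  0.0584 0.1016] head -3.083 tilt [-0.003 -0.004 -1.   ] F [-4.  -8.9  4.4] Tz 0.11 q7 0.97 w 0.0175 ->shift [ 0.3   0.05 -0.03] spin -0.008
```

Request:
jog_arm([
  {"jaw":10,"xyz":[-0.12,0,0.03],"spin":0},
  {"jaw":10,"xyz":[-0.12,0,0.03],"spin":0},
  {"jaw":10,"xyz":[-0.12,0,0.03],"spin":0},
])

```text
t: 6.42
ee_pos: [0.4749, 0.0585, 0.1009]
ee_rot: [0.092, -3.138, 0.007]
wrist_force: [-2.8, -8.2, 3.6]
grip_width: 0.0177
grasp_force: 24.8
```

Run:
```python
from go import *; from lev import lever
to(.4645,.0593,.1025,3.2076)
a,_=lever(); 
for z in (.1,.11,.12,.13,.14): 
    m=abs(a[:,2]-z)<.004; print(z,m.sum(),a[m].min(0)[:1] if m.any() else '')
```

```text
t 6.42 pos [0.4749 0.0585 0.1009] head -3.083 tilt [-0.002 -0.004 -1.   ] F [-2.8 -8.2  3.6] Tz 0.06 q7 0.97 w 0.0177 ->shift [ 0.41  0.06 -0.06] spin -0.008
lever pts 796 [-0.066 -0.02   0.079] [-0.03  0.02  0.15]
0.1 48 [-0.05892432]
0.11 81 [-0.05927255]
0.12 99 [-0.06032162]
0.13 101 [-0.05788043]
0.14 108 [-0.05708529]
```

Request:
jog_arm([
  {"jaw":22,"xyz":[-0.12,0,0.03],"spin":0},
  {"jaw":40,"xyz":[-0.12,0,0.03],"spin":0},
  {"jaw":40,"xyz":[-0.12,0,0.03],"spin":0},
  {"jaw":40,"xyz":[-0.12,0,0.03],"spin":0},
  {"jaw":40,"xyz":[-0.12,0,-1],"spin":0},
  {"jaw":40,"xyz":[-0.12,0,-2.5],"spin":0},
  {"jaw":40,"xyz":[-0.12,0,-4],"spin":0},
  {"jaw":40,"xyz":[-0.12,0,-4],"spin":0},
])

```text
t: 7.13
ee_pos: [0.4822, 0.0636, 0.2066]
ee_rot: [-0.096, 3.129, 0.001]
wrist_force: [1.0, 0.6, -0.2]
grip_width: 0.0401
grasp_force: 0.0
```

Run:
```python
from go import *; from lev import lever
to(.5373,-.0158,.16,2.59)
a,_=lever(); 
for z in (.1,.11,.12,.13,.14): 
    m=abs(a[:,2]-z)<.004; print(z,m.sum(),a[m].min(0)[:1] if m.any() else '')
import pickle
for n in ('scene','side','wrist'):
    s=snap(n); W=cloud(s); w=W.reshape(-1,3)
    m=(np.hypot(w[:,0]-.537,w[:,1]+.016)<.035)&(w[:,2]>.1)&(w[:,2]<.13)
    b=w[m]; t=b[b[:,2]>.117]
    if len(t)<10: continue
    r=cv2.minAreaRect(t[:,:2].astype(np.float32)*1000)
    C=np.cov(t[:,:2].T); v=np.linalg.eigh(C)[1][:,1]
    print(n,len(b),len(t),'top z %.4f'%np.percentile(t[:,2],95),'mean',t.mean(0).round(4),'rect',r,'dir %.3f'%np.arctan2(v[1],v[0]))
    if n=='wrist': cv2.imwrite('pics/w2.png',s['pixels'])
```

```text
t 7.13 pos [0.4822 0.0636 0.2066] head -3.080 tilt [ 0.011  0.001 -1.   ] F [ 1.   0.6 -0.2] Tz -0.04 q7 1.12 w 0.0401 ->shift [-1.98 -3.31  1.88] spin 0.613
lever pts 483 [-0.066 -0.019  0.079] [-0.039  0.02   0.139]
0.1 37 [-0.05638799]
0.11 45 [-0.05585063]
0.12 56 [-0.05613664]
0.13 59 [-0.05514804]
0.14 31 [-0.05243876]
scene 172 87 top z 0.1235 mean [ 0.5325 -0.0135  0.1213] rect ((534.4476928710938, -15.927799224853516), (12.976381301879883, 37.66486740112305), 54.60283660888672) dir 2.554
side 147 63 top z 0.1225 mean [ 0.536  -0.0123  0.1199] rect ((538.2528686523438, -15.059741973876953), (11.575610160827637, 40.679840087890625), 55.108787536621094) dir 2.566
wrist 1502 1147 top z 0.1225 mean [ 0.536  -0.0166  0.1209] rect ((538.0205078125, -17.71194839477539), (12.297891616821289, 41.5594482421875), 53.51424789428711) dir 2.502
```

View pics/w2.png

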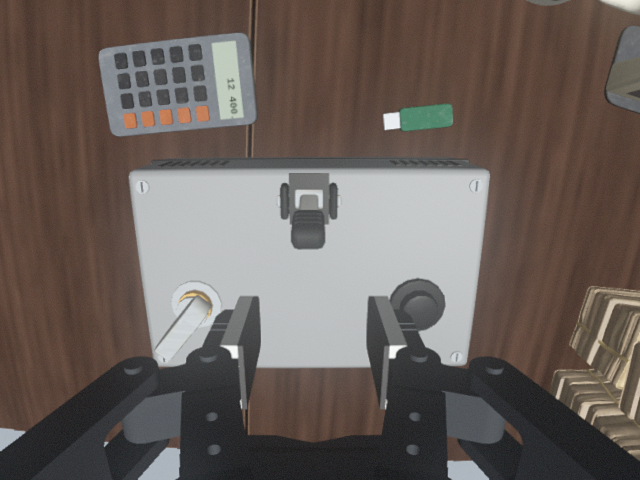

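The lever stands up by itself at (308,230). The wing is at about (0.537, -0.0165), heading 2.53. I go above it.

Request:
jog_arm([
  {"jaw":40,"xyz":[-2,-3.33,0],"spin":0.67},
  {"jaw":40,"xyz":[-2,-3.33,0],"spin":0.67},
  {"jaw":40,"xyz":[-2,-3.33,0],"spin":0.67},
  {"jaw":40,"xyz":[-2,-3.33,0.5],"spin":0.67},
  {"jaw":40,"xyz":[-2,-3.33,1.4],"spin":0.67},
  {"jaw":40,"xyz":[-2,-3.33,2],"spin":0.67},
  {"jaw":40,"xyz":[-2,-3.33,2],"spin":0.67},
  {"jaw":40,"xyz":[-2,-3.33,2],"spin":0.67},
])

```text
t: 8.0
ee_pos: [0.5321, -0.0183, 0.1488]
ee_rot: [-0.938, -2.994, 0.001]
wrist_force: [-0.5, -0.1, 0.6]
grip_width: 0.0404
grasp_force: 0.0
```

```bash
python3 go.py .537 -.0163 .0935 2.53
```

```text
t 8.00 pos [ 0.5321 -0.0183  0.1488] head 2.534 tilt [-0.004  0.001 -1.   ] F [-0.5 -0.1  0.6] Tz 0.07 q7 0.62 w 0.0404 ->shift [-0.12  0.18  2.21] spin 0.004
```

Request:
jog_arm([
  {"jaw":40,"xyz":[-0.12,0.15,0],"spin":0},
  {"jaw":40,"xyz":[-0.12,0.15,0.8],"spin":0},
  {"jaw":40,"xyz":[-0.12,0.15,1.2],"spin":0},
  {"jaw":40,"xyz":[-0.12,0.15,1.2],"spin":0},
  {"jaw":40,"xyz":[-0.12,0.15,1.2],"spin":0},
])

```text
t: 8.42
ee_pos: [0.5378, -0.0173, 0.1204]
ee_rot: [-0.942, -2.996, 0.0]
wrist_force: [0.9, 1.3, 0.0]
grip_width: 0.0401
grasp_force: 0.0
```

```bash
python3 go.py .537 -.0163 .0935 2.53
```

```text
t 8.42 pos [ 0.5378 -0.0173  0.1204] head 2.532 tilt [-0.001  0.    -1.   ] F [0.9 1.3 0. ] Tz 0.00 q7 0.58 w 0.0401 ->shift [0.05 0.02 1.08] spin 0.002
```

Request:
jog_arm([
  {"jaw":40,"xyz":[0.04,0.02,0.6],"spin":0},
  {"jaw":40,"xyz":[0.04,0.02,1.05],"spin":0},
  {"jaw":40,"xyz":[0.04,0.02,1.05],"spin":0},
  {"jaw":5,"xyz":[0.04,0.02,1.05],"spin":0},
  {"jaw":5,"xyz":[0.04,0.02,1.05],"spin":0},
  {"jaw":5,"xyz":[0.04,0.02,1.05],"spin":0},
  {"jaw":5,"xyz":[0.04,0.02,1.05],"spin":0},
  {"jaw":5,"xyz":[0.04,0.02,1.05],"spin":0},
], squeeze=40)

```text
t: 9.08
ee_pos: [0.5377, -0.0167, 0.0948]
ee_rot: [0.943, 2.996, -0.0]
wrist_force: [-1.3, -0.4, 3.8]
grip_width: 0.0114
grasp_force: 43.6
```

```bash
python3 go.py .537 -.0163 .0935 2.53
```

```text
t 9.08 pos [ 0.5377 -0.0167  0.0948] head 2.531 tilt [ 0.001 -0.    -1.   ] F [-1.3 -0.4  3.8] Tz -0.01 q7 0.55 w 0.0114 ->shift [ 0.03 -0.    0.05] spin 0.001
```

Request:
jog_arm([
  {"jaw":5,"xyz":[0,0,0.0],"spin":0.12},
  {"jaw":5,"xyz":[0,0,0.01],"spin":0.24},
  {"jaw":5,"xyz":[0,0,0.01],"spin":0.36},
  {"jaw":5,"xyz":[0,0,0.015],"spin":0.48},
  {"jaw":5,"xyz":[0,0,0.02],"spin":0.6},
  {"jaw":5,"xyz":[0,0,0.02],"spin":0.72},
  {"jaw":5,"xyz":[0,0,0.03],"spin":0.84},
  {"jaw":5,"xyz":[0,0,0.03],"spin":0.96},
])

```text
t: 9.75
ee_pos: [0.5392, -0.016, 0.0942]
ee_rot: [2.224, 2.215, 0.005]
wrist_force: [3.3, -0.1, -0.6]
grip_width: 0.0115
grasp_force: 42.9
```

```bash
python3 go.py .537 -.0163 .0935 2.53
```

```text
t 9.75 pos [ 0.5392 -0.016   0.0942] head 1.567 tilt [ 0.004  0.001 -1.   ] F [ 3.3 -0.1 -0.6] Tz 0.03 q7 -0.27 w 0.0115 ->shift [-0.01 -0.09  0.03] spin -0.963
```

Request:
jog_arm([
  {"jaw":5,"xyz":[0,0,0.0],"spin":0.1},
  {"jaw":5,"xyz":[0,0,0.01],"spin":0.2},
  {"jaw":5,"xyz":[0,0,0.01],"spin":0.3},
  {"jaw":5,"xyz":[0,0,0.015],"spin":0.4},
  {"jaw":5,"xyz":[0,0,0.02],"spin":0.5},
  {"jaw":5,"xyz":[0,0,0.02],"spin":0.6},
  {"jaw":5,"xyz":[0,0,0.02],"spin":0.7},
  {"jaw":5,"xyz":[0,0,0.02],"spin":0.7},
])

```text
t: 10.42
ee_pos: [0.5402, -0.0165, 0.0937]
ee_rot: [2.848, 1.32, 0.009]
wrist_force: [5.2, -0.2, -3.2]
grip_width: 0.0116
grasp_force: 42.6
```

```bash
python3 go.py .537 -.0163 .0935 2.53
```

```text
t 10.42 pos [ 0.5402 -0.0165  0.0937] head 0.868 tilt [ 0.006 -0.    -1.   ] F [ 5.2 -0.2 -3.2] Tz -0.05 q7 -0.86 w 0.0116 ->shift [-0.08 -0.1   0.01] spin -1.662
```

Request:
jog_arm([
  {"jaw":5,"xyz":[0,0,0],"spin":0.06},
  {"jaw":5,"xyz":[0,0,0],"spin":0.12},
  {"jaw":5,"xyz":[0,0,0],"spin":0.16},
  {"jaw":5,"xyz":[0,0,0],"spin":0.16},
])

```text
t: 10.75
ee_pos: [0.5404, -0.0167, 0.0936]
ee_rot: [2.943, 1.092, 0.01]
wrist_force: [6.4, -1.8, -3.6]
grip_width: 0.0114
grasp_force: 42.5
```

```bash
python3 go.py .537 -.0163 .0935 2.53
```

```text
t 10.75 pos [ 0.5404 -0.0167  0.0936] head 0.710 tilt [ 0.007 -0.    -1.   ] F [ 6.4 -1.8 -3.6] Tz -0.02 q7 -0.99 w 0.0114 ->shift [-0.09 -0.1   0.  ] spin -1.820
```

Request:
jog_arm([
  {"jaw":5,"xyz":[0,0,0],"spin":0.03},
  {"jaw":5,"xyz":[0,0,0],"spin":0.06},
  {"jaw":5,"xyz":[0,0,0],"spin":0.06},
])

```text
t: 11.0
ee_pos: [0.5405, -0.0168, 0.0935]
ee_rot: [2.975, 1.003, 0.01]
wrist_force: [6.8, -0.2, -4.3]
grip_width: 0.0114
grasp_force: 42.4
```

```bash
python3 go.py .537 -.0163 .0935 2.53
```

```text
t 11.00 pos [ 0.5405 -0.0168  0.0935] head 0.651 tilt [ 0.007 -0.    -1.   ] F [ 6.8 -0.2 -4.3] Tz -0.04 q7 -1.04 w 0.0114 ->shift [-0.1 -0.1  0. ] spin -1.879
```

Request:
jog_arm([
  {"jaw":5,"xyz":[0.06,0.05,0.03],"spin":0.04},
  {"jaw":5,"xyz":[0.06,0.05,0.03],"spin":0.08},
  {"jaw":5,"xyz":[0.06,0.05,0.03],"spin":0.08},
])

```text
t: 11.25
ee_pos: [0.5407, -0.0169, 0.0932]
ee_rot: [3.012, 0.887, 0.004]
wrist_force: [-0.3, -1.6, 5.6]
grip_width: 0.0117
grasp_force: 44.0
```

```bash
python3 go.py .537 -.0163 .0935 2.53
```

```text
t 11.25 pos [ 0.5407 -0.0169  0.0932] head 0.573 tilt [ 0.003 -0.001 -1.   ] F [-0.3 -1.6  5.6] Tz 0.60 q7 -1.11 w 0.0117 ->shift [-0.11 -0.1  -0.01] spin -1.957
```

Request:
jog_arm([
  {"jaw":5,"xyz":[0,0,0],"spin":0.04},
  {"jaw":5,"xyz":[0,0,0],"spin":0.08},
  {"jaw":5,"xyz":[0,0,0],"spin":0.08},
])

```text
t: 11.5
ee_pos: [0.5409, -0.0167, 0.0933]
ee_rot: [3.043, 0.77, 0.005]
wrist_force: [0.8, -3.3, 5.7]
grip_width: 0.0115
grasp_force: 65.2
```

```bash
python3 go.py .537 -.0163 .0935 2.53
```

```text
t 11.50 pos [ 0.5409 -0.0167  0.0933] head 0.496 tilt [ 0.004 -0.001 -1.   ] F [ 0.8 -3.3  5.7] Tz 1.32 q7 -1.18 w 0.0115 ->shift [-0.13 -0.09 -0.01] spin -2.034
```

The screw seated: torque rises steeply beyond heading about 0.63. Back off to about 2.20.

Request:
jog_arm([
  {"jaw":5,"xyz":[0,0,0],"spin":-0.1},
  {"jaw":5,"xyz":[0,0,0],"spin":-0.2},
  {"jaw":5,"xyz":[0,0,0],"spin":-0.3},
  {"jaw":5,"xyz":[0,0,-0.005],"spin":-0.4},
  {"jaw":5,"xyz":[0,0,-0.01],"spin":-0.5},
  {"jaw":5,"xyz":[0,0,-0.015],"spin":-0.6},
  {"jaw":5,"xyz":[0,0,-0.02],"spin":-0.7},
  {"jaw":5,"xyz":[0,0,-0.02],"spin":-0.8},
])

```text
t: 12.17
ee_pos: [0.5399, -0.0158, 0.0937]
ee_rot: [-2.504, -1.897, -0.002]
wrist_force: [-1.8, 0.6, 8.5]
grip_width: 0.0112
grasp_force: 44.3
```

```bash
python3 go.py .538 -.0163 .0940 2.197
```

```text
t 12.17 pos [ 0.5399 -0.0158  0.0937] head 1.297 tilt [ 0.001  0.001 -1.   ] F [-1.8  0.6  8.5] Tz -0.10 q7 -0.50 w 0.0112 ->shift [-0.04 -0.07 -0.01] spin -0.900
```

Request:
jog_arm([
  {"jaw":5,"xyz":[0,0,-0.02],"spin":-0.12},
  {"jaw":5,"xyz":[0,0,-0.03],"spin":-0.24},
  {"jaw":5,"xyz":[0,0,-0.03],"spin":-0.36},
  {"jaw":5,"xyz":[0,0,-0.04],"spin":-0.48},
  {"jaw":5,"xyz":[0,0,-0.05],"spin":-0.6},
  {"jaw":5,"xyz":[0,0,-0.05],"spin":-0.72},
  {"jaw":5,"xyz":[0,0,-0.05],"spin":-0.84},
  {"jaw":5,"xyz":[0,0,-0.05],"spin":-0.9},
])

```text
t: 12.83
ee_pos: [0.538, -0.0161, 0.0944]
ee_rot: [-1.428, -2.795, 0.002]
wrist_force: [-5.2, 0.8, 9.6]
grip_width: 0.0113
grasp_force: 44.5
```

Request:
jog_arm([
  {"jaw":5,"xyz":[0,0,0],"spin":0},
  {"jaw":5,"xyz":[0,0,0],"spin":0},
])

```text
t: 13.0
ee_pos: [0.538, -0.0161, 0.0944]
ee_rot: [-1.435, -2.792, 0.001]
wrist_force: [-6.0, -0.0, 9.3]
grip_width: 0.0114
grasp_force: 44.5
```

Run:
```python
from go import *; from lev import lever
to(.537,-.0163,.094,2.197)
a,_=lever()
m=abs(a[:,2]-.12)<.004; print(m.sum(),a[m].min(0) if m.any() else '')
for n in ('scene','side','wrist'):
    s=snap(n); W=cloud(s); w=W.reshape(-1,3); c=s['pixels'].reshape(-1,3).astype(int)
    m=(np.hypot(w[:,0]-.537,w[:,1]+.016)<.03)&(w[:,2]>.115)&(w[:,2]<.124)&(c.min(1)>140)
    t=w[m]
    if m.sum()>10:
        v=np.linalg.eigh(np.cov(t[:,:2].T))[1][:,1]; print(n,m.sum(),t.mean(0).round(4),'dir %.3f'%(np.arctan2(v[1],v[0])%np.pi))
    if n!='side': cv2.imwrite(f'pics/end_{n}.png',s['pixels'])
a=cv2.imread('pics/end_scene.png')[200:380,120:380]; b=cv2.imread('pics/end_wrist.png')
cv2.imwrite('pics/end.png',np.vstack([cv2.resize(a,(400,277)),cv2.resize(b,(400,300))]))
```

```text
t 13.00 pos [ 0.538  -0.0161  0.0944] head 2.192 tilt [-0.003  0.    -1.   ] F [-6.  -0.   9.3] Tz 0.05 q7 0.26 w 0.0114 ->shift [ 0.02 -0.04  0.02] spin -0.005
lever pts 482 [-0.067 -0.019  0.079] [-0.04   0.019  0.139]
59 [-0.05684769 -0.01027071  0.1160057 ]
scene 101 [ 0.5315 -0.0099  0.12  ] dir 2.295
side 77 [ 0.5349 -0.0112  0.1196] dir 2.194
wrist 3825 [ 0.5363 -0.0146  0.1204] dir 2.201
```

View pics/end.png

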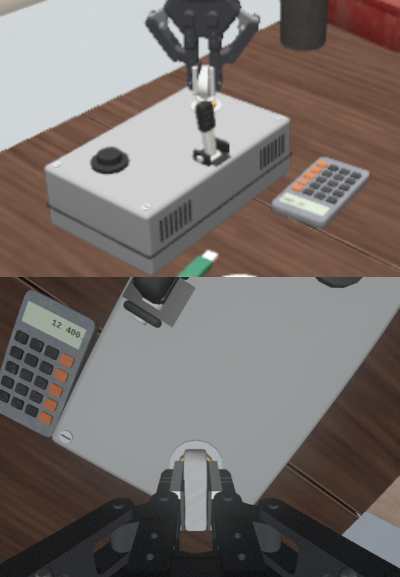

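The final picture shows the wing held between the pads (lower half, about (195,490)) and the lever up (upper half, about (205,120)). The head is at 2.19 rad, about a quarter turn back from the seat.

```bash
python3 -c "
from plant import arm; print(arm.job_done())"
```

```text
the job is handed in; nothing more can be done
None
```

The job is handed in; the result was not reported back: the button tripped the lever, the lever was lifted and stays up by itself, and the gripper still holds the thumbscrew about a quarter turn (1.57 rad) back from its seat.

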